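Skate wheels back on the wheel rail in size order

ROBOT

A 7-joint arm with a two-finger parallel gripper is mounted at the origin on the work surface. World frame = base frame: x ahead of the robot, y to its left, z up, the work surface at z = 0. Lengths are in m, angles in degrees, forces in N, time in s.
With the tool pointing down it reaches from about 0.425 to 0.95 m from the base axis. Payload 4.7 kg.
Tool frame: the origin (TCP) lies midway between the tips of the shut fingers; the grasp point (between the pads) lies 19 mm behind it; z points along the fingers, y is the line along which they close (so a half turn about z gives the same grasp; the last joint's range is limited). The gripper opens to 85 mm and grips with 20 to 120 N. Pads are 22 mm wide; open, the fingers measure 114 mm over their backs; the gripper's body (76 mm by 85 mm) begins 54 mm behind the grasp point. The pads swing forward as they close: fully open they stand 13 mm farther back than shut.
Start: joints at [67.5, 26.849, -2.785, 87.806, 1.381, 65.374, -4.715], TCP at [0.24, -0.631, 0.231] pointing down, gripper open.
Joint ranges: [-148.3, 148.3], [-19.14, 114.17], [-79.39, 73.82], [5.75, 140.21], [-59.74, 239.74], [12.07, 113.84], [-152.46, 152.46]. Speed limits (degrees/s): [147.25, 147.25, 180, 180, 180, 180, 180].

INTERFACE

Orientations are given as a 3x3 rotation matrix whose columns are the frame's x, y, z axes.
In Python, from workcell import state, capture, close_job gives the robot as it stands. The module is installed in compiled form; this text tells all that it offers.
- The arm moves only by the shell command python3 -m inch 'ROWS' [FORCE]. ROWS is JSON, a list of rows, each a list of 3 entries, a list of its own where there are three numbers: the shift along the tool's x, y, z in mm, then the turn, a rotation vector about the tool's x, y, z in degrees, then the opening, from 0 (shut) to 1 (fully open). In form: [[[tx, ty, tz], [ax, ay, az], fingers], ...]. A call has 1 to 5 rows; each row is the pose to reach, as a shift and turn from the pose commanded when the call began, along the tool's axes at that moment; what a row does not reach only later rows make up. A row lasts 1/8 s, in which the tool goes at most 62.5 mm and 10.7 degrees, less where a joint would pass 70% of its speed; a pose out of reach is approached as far as the arm can. A call with a gripper value outside its range is refused whole. The fingers move at their own pace and stop on an object; FORCE is the grip in N (left out, the last holds). Time passes only in rows, so rows that repeat a pose let the fingers close. It gives the time, the measured TCP pose, the force, the opening and the grip force at its end, in the units of the state.
- state(): the state, without advancing time (a new reading comes with each control period).
- capture(name): name is "scene" or "side" or "wrist"; returns a dict with "color" (400x640x3 uint8, red, green, blue), "range_z" (400x640 float32, m along the optical axis (not along the pixel's ray), 0 where there is no reading), "intrinsics" (3x3 intrinsics, pixels), "extrinsics" (4x4, takes a point from world to camera coordinates); the wrist camera has in their place "hand_eye" (4x4, takes a point from camera to tool coordinates, whose origin is the TCP and whose axes are the flange's). Camera axes: x right, y down, z forward; pixel columns grow to the right and rows downward; lengths in m; the calibration is good to about 2 mm. A picture is of the moment at which its call begins: read the wrist's pose just before it.
- close_job(): hands the job in; it is judged then, once.
The state is a dict: "t": time; "joint_positions": joint angles; "joint_velocities": joint speeds; "joint_efforts": joint torques, N m; "tcp_pos": TCP position; "eef_rot": TCP orientation; "force": force on the tool from outside, world axes, zero at the start; "wrist_torque": the same for the moment, N m; "opening": finger opening in m; "gripper_force": force on a finger pad.
Only numpy, scipy, OpenCV 4.12 (cv2) and the standard library are available. Lean on these libraries where they do the work, as an engineer would, in place of code of your own. Each camera call takes 0.05 s, during which the arm holds its last target. There are 200 camera calls.

TASK

Put the four loose skateboard wheels back on the wheel rail, one on each pin and lying flat on the rail, in order of size from the smallest on the pin next to the rail's red foot to the largest at the black foot. Do not knock over the tin of bearings.

Things in the scene. Friction and masses are not known exactly. Their poses are not given: they have to be found in the camera images.
- wheel_white: Skateboard wheel, off-white, white core: the smallest, 50 mm across and 30 mm tall, about 70 g, straight-sided with rounded edges and a 22 mm hole right through along its axis. At the start it lies flat on the bench. Origin at its very centre (half its height, 15 mm, above what it lies on), z along its axis; both faces are alike.
- wheel_yellow: Skateboard wheel, yellow, black core: the second smallest, 55 mm across and 34 mm tall, about 90 g, straight-sided with rounded edges and a 22 mm hole right through along its axis. At the start it lies flat on the bench. Origin at its very centre (half its height, 17 mm, above what it lies on), z along its axis; both faces are alike.
- wheel_green: Skateboard wheel, green, white core: the second largest, 60 mm across and 42 mm tall, about 130 g, straight-sided with rounded edges and a 22 mm hole right through along its axis. At the start it lies flat on the bench. Origin at its very centre (half its height, 21 mm, above what it lies on), z along its axis; both faces are alike.
- wheel_blue: Skateboard wheel, blue, black core: the largest, 66 mm across and 50 mm tall, about 180 g, straight-sided with rounded edges and a 22 mm hole right through along its axis. At the start it lies flat on the bench. Origin at its very centre (half its height, 25 mm, above what it lies on), z along its axis; both faces are alike.
- peg_a: One of four like upright steel pins in a row along the middle of the wheel rail, 74 to 94 mm apart, each 6 mm thick with a black washer at its foot, fixed. Which letter stands where changes: count from the red foot. Origin at its foot on the rail's top face, 20 mm above the bench; it rises 32 mm from there. A wheel goes over the pin and rests flat on the rail.
- peg_b: One of four like upright steel pins in a row along the middle of the wheel rail, 74 to 94 mm apart, each 6 mm thick with a black washer at its foot, fixed. Which letter stands where changes: count from the red foot. Origin at its foot on the rail's top face, 20 mm above the bench; it rises 32 mm from there. A wheel goes over the pin and rests flat on the rail.
- peg_c: One of four like upright steel pins in a row along the middle of the wheel rail, 74 to 94 mm apart, each 6 mm thick with a black washer at its foot, fixed. Which letter stands where changes: count from the red foot. Origin at its foot on the rail's top face, 20 mm above the bench; it rises 32 mm from there. A wheel goes over the pin and rests flat on the rail.
- peg_d: One of four like upright steel pins in a row along the middle of the wheel rail, 74 to 94 mm apart, each 6 mm thick with a black washer at its foot, fixed. Which letter stands where changes: count from the red foot. Origin at its foot on the rail's top face, 20 mm above the bench; it rises 32 mm from there. A wheel goes over the pin and rests flat on the rail.
- foot_red: Red plastic foot at one end of the wheel rail (the other end's is black), 56 mm across the rail, 30 mm along it, 24 mm high, fixed. Origin under its centre, on the bench; y along the rail (either way). The pins stand about 69, 153, 237 and 321 mm from its centre. The rail: a fixed straight aluminium bar 40 mm wide, 20 mm high, roughly left to right; its place, turn and red end change.
- bearing_tin: Small open steel tin, 56 mm across at the rim, 45 mm tall, with loose ball bearings in it, standing on the bench among the wheels; origin under its centre, z up. It is not part of the job and must not be knocked over.

How it is judged:
By the outcome, as a careful person would: the job done as asked, in the order asked, and still so for the second after the job is handed in, with the robot touching nothing.
It also fails if it takes over 109 s, if anything falls off the work surface, if the arm or the gripper's body presses on something with over 40 N, if the wrist force passes 120 N, or if a joint passes its speed limit or range.

## Working session

There is one attempt and no reset: what is moved stays moved. The work goes in short steps, Python scripts to look and compute and a shell command to move; the robot and the scene stay as the last step left them, time stands still between calls to the robot, and variables do not carry over. Pictures are saved under pics/ and viewed, at most 14 in all, crops included, and the job is handed in when it is done.

```bash
mkdir -p pics; python3 - <<'E'
from workcell import state,capture
import cv2,numpy as np,pickle
s=state();print(s['t'],s['tcp_pos'],np.round(s['eef_rot'],4).tolist(),s['opening'])
D={}
for n in('scene','side','wrist'):
    c=capture(n);D[n]=c;cv2.imwrite(f'pics/{n}0.png',c['color'][...,::-1])
    print(n,np.round(c['intrinsics'],1).tolist(),np.round(c.get('extrinsics',c.get('hand_eye')),3).tolist())
D['s']=s
pickle.dump(D,open('d0.pkl','wb'))
E
```

```text
0.0 [ 0.24000163 -0.63028184  0.23024572] [[0.9345, 0.3559, -0.0008], [0.3559, -0.9345, 0.0018], [-0.0001, -0.0019, -1.0]] 0.08538535830769989
scene [[464.0, 0.0, 315.4], [0.0, 464.0, 201.8], [0.0, 0.0, 1.0]] [[-0.205, 0.979, -0.019, 0.106], [0.647, 0.121, -0.753, -0.344], [-0.735, -0.166, -0.658, 1.43], [0.0, 0.0, 0.0, 1.0]]
side [[498.4, 0.0, 315.3], [0.0, 498.4, 202.7], [0.0, 0.0, 1.0]] [[0.977, -0.212, -0.002, -0.544], [-0.16, -0.732, -0.662, 0.117], [0.138, 0.647, -0.75, 1.207], [0.0, 0.0, 0.0, 1.0]]
wrist [[278.2, 0.0, 321.1], [0.0, 278.2, 197.6], [0.0, 0.0, 1.0]] [[-0.0, -0.965, -0.263, 0.066], [1.0, -0.001, 0.001, -0.001], [-0.001, -0.263, 0.965, -0.143], [0.0, 0.0, 0.0, 1.0]]
```

View pics/scene0.png

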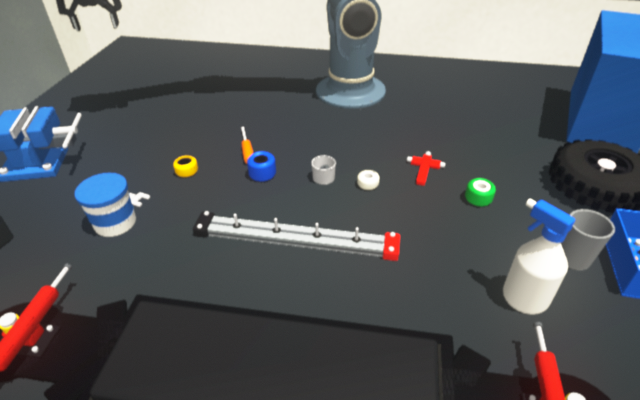

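View pics/side0.png

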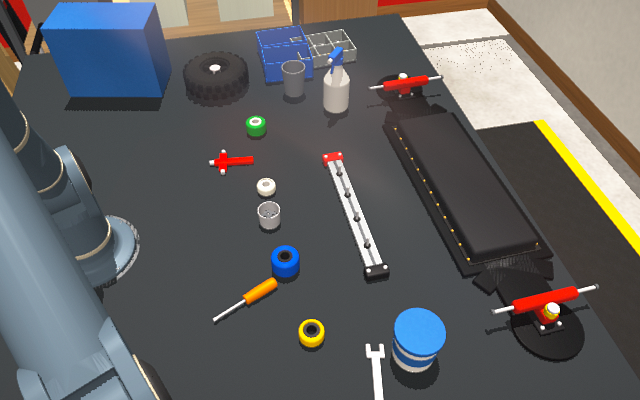

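The scene view shows yellow at (186,166), blue (262,166), the tin (323,170), white (368,180) and green (480,192). The rail's black foot is at (203,223), its red foot at (392,245), and the pins are near x = 236, 276, 317 and 357. The side view shows green (256,126), white (266,187), the tin (269,215), blue (285,261), yellow (312,333) and the rail from (333,158) red to (376,270) black.

```bash
cat > h.py <<'E'
import cv2,numpy as np
def P(c): return c['intrinsics']@c['extrinsics'][:3]
def tri(c1,p1,c2,p2):
    X=cv2.triangulatePoints(P(c1),P(c2),np.float64(p1).reshape(2,1),np.float64(p2).reshape(2,1))[:,0];return X[:3]/X[3]
def plane(c,p,z):
    E=c['extrinsics'];R=E[:3,:3];o=-R.T@E[:3,3];d=R.T@np.linalg.solve(c['intrinsics'],[*p,1]);return o+d*(z-o[2])/d[2]
def blob(c,seed,lo,hi,r=24):
    """centroid of the convex hull of the colour blob near a seed pixel"""
    hsv=cv2.cvtColor(c['color'],cv2.COLOR_RGB2HSV);m=cv2.inRange(hsv,np.array(lo),np.array(hi))
    w=np.zeros_like(m);cv2.rectangle(w,(seed[0]-r,seed[1]-r),(seed[0]+r,seed[1]+r),255,-1)
    cs,_=cv2.findContours(m&w,cv2.RETR_EXTERNAL,cv2.CHAIN_APPROX_NONE)
    h=cv2.convexHull(max(cs,key=cv2.contourArea));M=cv2.moments(h);return np.array([M['m10'],M['m01']])/M['m00'],cv2.boundingRect(h)
COL=dict(white=((0,0,90),(179,80,255)),yellow=((18,120,50),(35,255,255)),green=((45,100,30),(80,255,255)),blue=((105,120,40),(130,255,255)),tin=((0,0,60),(179,90,255)),red=((0,0,0),(0,0,0)))
E
python3 - <<'E'
from h import *;import pickle
D=pickle.load(open('d0.pkl','rb'));a,b=D['scene'],D['side']
for n,p,q in[('white',(368,180),(266,187)),('yellow',(186,166),(312,333)),('green',(480,192),(256,126)),('blue',(262,166),(285,261)),('tin',(323,170),(269,215))]:
    r=15 if n in('white','tin') else 24
    u,ra=blob(a,p,*COL[n],r+3*(n=='tin'));v,rb=blob(b,q,*COL[n],r);X=tri(a,u,b,v);print(n,np.round(X*1000,1),ra,rb,'plane xy',np.round(plane(a,u,X[2])[:2]*1000),np.round(plane(b,v,X[2])[:2]*1000))
A=cv2.resize(a['color'][195:265,190:410],None,fx=3.6,fy=3.6,interpolation=cv2.INTER_CUBIC)
B=cv2.resize(b['color'][145:285,310:400],None,fx=4,fy=4,interpolation=cv2.INTER_CUBIC)
cv2.imwrite('pics/ra.png',A[...,::-1]);cv2.imwrite('pics/rb.png',B[...,::-1])
E
```

```text
white [444.7 109.5  13. ] (356, 169, 25, 22) (256, 177, 20, 20) plane xy [445. 110.] [445. 110.]
yellow [ 475.5 -331.6   14.9] (173, 155, 25, 23) (298, 319, 27, 29) plane xy [ 476. -332.] [ 475. -331.]
green [451.4 358.2  18.6] (465, 177, 31, 30) (246, 115, 20, 22) plane xy [451. 358.] [451. 358.]
blue [ 452.7 -145.    22.7] (247, 151, 29, 31) (271, 245, 29, 33) plane xy [ 453. -145.] [ 453. -145.]
tin [438.1   2.2  20.4] (305, 152, 37, 37) (254, 200, 31, 31) plane xy [439.   2.] [438.   3.]
```

View pics/ra.png

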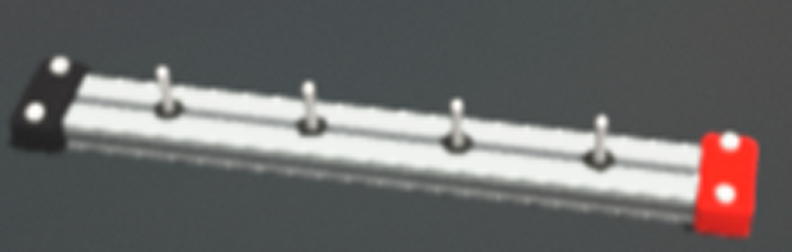

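View pics/rb.png

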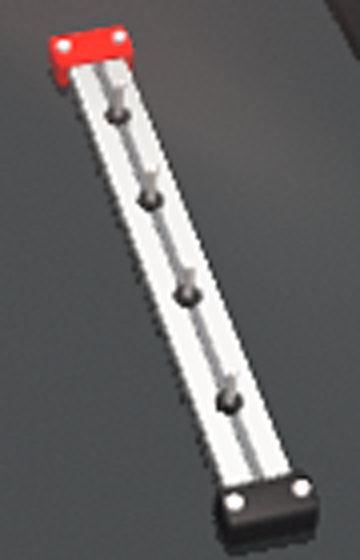

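The crops show the four pins clearly on their dark washers. In crop A the washers are at (167,108), (311,126), (457,143) and (599,158), running black to red. In crop B they are at (118,115), (150,199), (187,294) and (229,401), running red to black. I'll triangulate these.

```bash
python3 - <<'E'
from h import *;import pickle
D=pickle.load(open('d0.pkl','rb'));a,b=D['scene'],D['side'];s=D['s'];R=s['eef_rot'];t=s['tcp_pos']
f=lambda p,o,k:np.array(o)+(np.array(p)+.5)/k-.5
W=[[(599,158),(118,115)],[(457,143),(150,199)],[(311,126),(187,294)],[(167,108),(229,401)]]
T=[[(601,119),(119,83)],[(457,103),(151,172)],[(308,86),(187,268)],[(162,71),(229,378)]]
for N,L in(('washer',W),('tip',T)):
  X=np.array([tri(a,f(p,(190,195),3.6),b,f(q,(310,145),4)) for p,q in L])*1000;print(N,np.round(X,1).tolist(),np.linalg.norm(np.diff(X[:,:2],axis=0),axis=1))
  d=X[3]-X[0];print('rail dir',np.degrees(np.arctan2(d[1],d[0])))
print('tool x yaw',np.degrees(np.arctan2(R[1,0],R[0,0])))
E
```

```text
washer [[646.3, 109.6, 19.0], [648.4, 30.2, 18.5], [650.7, -53.6, 19.1], [652.9, -139.2, 19.6]] [79.42837207 83.84090386 85.63751183]
rail dir -88.48900944287202
tip [[646.1, 109.6, 49.2], [646.7, 29.3, 46.6], [648.1, -54.7, 46.9], [650.0, -140.3, 45.1]] [80.29948944 84.02199476 85.66767438]
rail dir -89.10091498424713
tool x yaw 20.85000716818923
```

```bash
cat > st.py <<'E'
from workcell import state
import numpy as np
s=state();R=s['eef_rot'];print('t %.2f'%s['t'],'tcp mm',np.round(s['tcp_pos']*1000,1),'yaw %.2f'%np.degrees(np.arctan2(R[1,0],R[0,0])),'tilt',np.round(R[:2,2],3),'F',np.round(s['force'],1),'open %.1f'%(s['opening']*1000),'grip %.1f'%s['gripper_force'],'j',np.round(s['joint_positions']).astype(int))
E
python3 -m inch '[[[0,0,0],[0,0,-10],1],[[0,0,0],[0,0,-20],1],[[0,0,0],[0,0,-30],1],[[0,0,0],[0,0,-40],1],[[0,0,0],[0,0,-50],1]]'
python3 -m inch '[[[0,0,0],[0,0,-10],1],[[0,0,0],[0,0,-19.1],1],[[0,0,0],[0,0,-19.1],1]]' >/dev/null; python3 st.py
```

```text
t: 0.78
tcp_pos: [0.24, -0.6306, 0.2309]
eef_rot: [[0.323, 0.946, -0.0], [0.946, -0.323, 0.001], [0.001, -0.001, -1.0]]
force: [-0.7, -0.7, 0.5]
opening: 0.0853
gripper_force: 0.0
t 1.15 tcp mm [ 239.9 -630.7  230.9] yaw 89.83 tilt [0.    0.001] F [-0.1 -0.9  0.5] open 85.5 grip 0.0 j [ 78  28 -18  87   9  66  58]
```

```bash
python3 -m inch '[[[40,32,0],[0,0,0],1],[[90,71,10],[0,0,0],1],[[140,110,30],[0,0,0],1],[[190,150,50],[0,0,0],1],[[240,189,80],[0,0,0],1]]' >/dev/null
python3 -m inch '[[[30,24,15],[0,0,0],1],[[59,46.5,30],[0,0,0],1],[[59,46.5,40],[0,0,0],1],[[59,46.5,40],[0,0,0],1]]' >/dev/null; python3 st.py
python3 - <<'E'
from workcell import capture
import cv2
cv2.imwrite('pics/w1.png',capture('wrist')['color'][...,::-1])
E
```

```text
t 2.27 tcp mm [ 465.1 -345.2  117.8] yaw 89.83 tilt [-0.002  0.   ] F [-0.1 -0.2 -0.6] open 85.2 grip 0.0 j [ 49  27 -22 107  13  49  20]
```

View pics/w1.png

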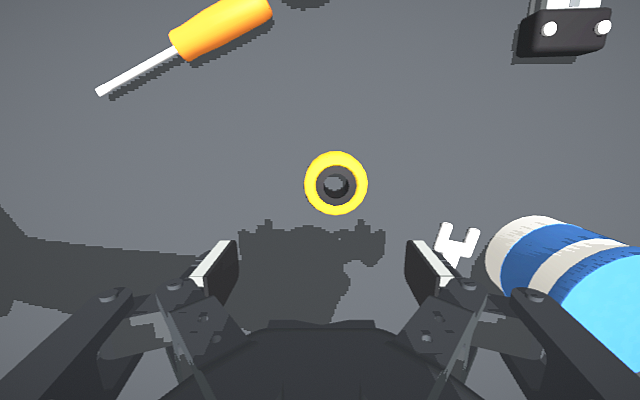

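The wrist view shows the yellow wheel from above at about (336,183), between the finger pads in column. The black foot is at (565,30), and a paint pot and spanner lie to the right. I'll cross-check its position with this view.

```bash
cat >> h.py <<'E'
def wrist(name,z,seed=None,r=400):
    """wheel centre (mm) by the wrist camera: blob hull centroid cast onto plane z (m)"""
    from workcell import state,capture
    s=state();c=capture('wrist');X=np.eye(4);X[:3,:3]=s['eef_rot'];X[:3,3]=s['tcp_pos']
    c['extrinsics']=np.linalg.inv(X@c['hand_eye']);u,r=blob(c,seed or (320,190),*COL[name],r)
    print(name,'t %.2f'%s['t'],'px',np.round(u),r,'xy mm',np.round(plane(c,u,z)[:2]*1000,1),'tcp',np.round(s['tcp_pos']*1000,1));return c
E
python3 -m inch '[[[0,0,0],[0,0,0],1],[[0,0,0],[0,0,0],1]]'; python3 -c "
from h import *
wrist('yellow',.020)"
```

```text
t: 2.58
tcp_pos: [0.4657, -0.3458, 0.1192]
eef_rot: [[0.003, 1.0, 0.001], [1.0, -0.003, -0.001], [-0.001, 0.001, -1.0]]
force: [0.4, 0.3, 0.3]
opening: 0.0853
gripper_force: 0.0
yellow t 2.58 px [334. 182.] (303, 150, 64, 64) xy mm [ 476.3 -329.8] tcp [ 465.7 -345.8  119.2]
```

```bash
python3 -m inch '[[[15,10.5,10],[0,0,0],1],[[15,10.5,60],[0,0,0],1],[[15,10.5,95],[0,0,0],1],[[15,10.5,113],[0,0,0],1],[[15,10.5,113],[0,0,0],1]]' 40 >/dev/null; python3 st.py
python3 -m inch '[[[0,0,0],[0,0,0],0],[[0,0,0],[0,0,0],0],[[0,0,0],[0,0,0],0],[[0,0,0],[0,0,0],0],[[0,0,0],[0,0,0],0]]' 40 >/dev/null; python3 st.py
```

```text
t 3.25 tcp mm [ 476.1 -329.7    5. ] yaw 89.93 tilt [-0.001  0.001] F [-0.1  0.1  1.4] open 85.4 grip 0.0 j [ 45  36 -19 110  18  37  14]
t 3.88 tcp mm [ 477.7 -330.6    7.4] yaw 89.94 tilt [ 0.003 -0.002] F [-0.7  0.   6.2] open 52.9 grip 43.3 j [ 45  36 -19 110  18  37  14]
```

```bash
python3 -m inch '[[[0,0,-20],[0,0,0],0],[[0,0,-60],[0,0,0],0],[[0,0,-100],[0,0,0],0],[[40,20,-110],[0,0,0],0],[[85,40,-110],[0,0,0],0]]' >/dev/null; python3 st.py
python3 -m inch '[[[45,21,0],[0,0,0],0],[[90,43,0],[0,0,0],0],[[135,64,0],[0,0,0],0],[[180,86,0],[0,0,0],0],[[225,107,0],[0,0,0],0]]' >/dev/null; python3 st.py
python3 -m inch '[[[25,12,0],[0,0,0],0],[[50,24,0],[0,0,0],0],[[50,24,0],[0,0,0],0]]' >/dev/null; python3 st.py
```

```text
t 4.50 tcp mm [ 517.7 -245.3  118.4] yaw 89.78 tilt [ 0.004 -0.002] F [ 1.   0.3 -0.5] open 52.9 grip 42.5 j [ 39  26 -24 108  14  49   8]
t 5.12 tcp mm [624.4 -18.7 116.9] yaw 89.93 tilt [ 0.001 -0.   ] F [ 0.  -0.4 -1.7] open 53.0 grip 42.5 j [ 16  31 -25 100  16  52 -16]
t 5.50 tcp mm [648.2  33.3 116.8] yaw 90.20 tilt [0.001 0.002] F [-0.6 -0.1 -0.7] open 53.1 grip 42.5 j [ 11  33 -25  97  16  54 -20]
```

```bash
cat >> h.py <<'E'
def two(name,X,r=45):
    from workcell import capture
    a,b=capture('scene'),capture('side');u=[]
    for c in(a,b):
        p=P(c)@[*np.array(X)/1000,1];u.append(blob(c,tuple(int(v) for v in p[:2]/p[2]),*COL[name],r))
    print(name,np.round(tri(a,u[0][0],b,u[1][0])*1000,1),u[0][1],u[1][1]);return a,b
E
python3 - <<'E'
from h import *
a,b=two('yellow',(648,32,130))
A=np.hstack([cv2.resize(a['color'][140:270,190:410],(440,260)),cv2.resize(b['color'][80:280,290:410],(240,400))[:260]])
cv2.imwrite('pics/p2.png',A[...,::-1])
E
```

```text
yellow [646.3  43.  119.5] (320, 180, 13, 29) (339, 155, 21, 22)
```

View pics/p2.png

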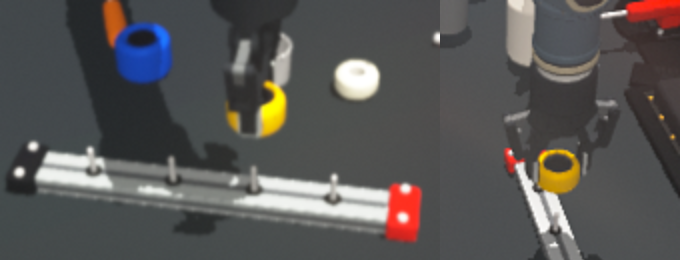

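The picture shows the yellow wheel held level, with a finger splitting it in the scene view. I'll take the hull over all the mask pieces.

```bash
sed -i 's/h=cv2.convexHull(max(cs,key=cv2.contourArea))/h=cv2.convexHull(np.vstack([k for k in cs if cv2.contourArea(k)>15]))/' h.py
python3 -c "
from h import *
two('yellow',(648,32,130),28)"
```

```text
yellow [647.2  31.6 121.8] (301, 180, 30, 28) (339, 155, 21, 23)
```

```bash
python3 -m inch '[[[-2.5,0,0],[0,0,0],0],[[-2.5,0,40],[0,0,0],0],[[-2.5,0,60],[0,0,0],0],[[-2.5,0,75],[0,0,0],0],[[-2.5,0,86],[0,0,0],0]]' >/dev/null; python3 st.py
python3 -m inch '[[[0,0,2],[0,0,0],0],[[0,0,2],[0,0,0],0]]' >/dev/null; python3 st.py
```

```text
t 6.33 tcp mm [648.1  27.4  29.1] yaw 89.94 tilt [0. 0.] F [-0.3  0.  -0.6] open 52.9 grip 42.5 j [  9  39 -22 100  20  45 -22]
t 6.58 tcp mm [648.3  27.7  28.2] yaw 89.95 tilt [0.001 0.   ] F [-0.  -0.2 -0.5] open 53.0 grip 42.4 j [  9  39 -22 100  20  45 -23]
```

```bash
python3 -m inch '[[[1.5,0,0.5],[0,0,0],0],[[1.5,0,0.5],[0,0,0],0.8],[[1.5,0,0.5],[0,0,0],1],[[1.5,0,0.5],[0,0,0],1]]' >/dev/null; python3 st.py
python3 -m inch '[[[1.5,0,-20],[0,0,0],1],[[1.5,0,-60],[0,0,0],1],[[1.5,0,-100],[0,0,0],1]]' >/dev/null; python3 st.py
python3 - <<'E'
from h import *
a,b=two('yellow',(648,30,37),25)
A=np.hstack([cv2.resize(a['color'][140:270,190:410],(440,260)),cv2.resize(b['color'][80:280,290:410],(240,400))[:260]])
cv2.imwrite('pics/p3.png',A[...,::-1])
E
```

```text
t 7.08 tcp mm [648.   28.9  27.4] yaw 89.94 tilt [ 0. -0.] F [ 1.1 -0.   0.1] open 85.2 grip 0.0 j [  9  39 -22 100  20  45 -23]
t 7.45 tcp mm [648.1  30.8 129.6] yaw 89.97 tilt [0.001 0.   ] F [ 1.4 -1.8  0.6] open 85.6 grip 0.0 j [ 11  32 -25  96  16  55 -20]
yellow [646.7  29.1  35.6] (302, 214, 29, 28) (337, 180, 21, 22)
```

View pics/p3.png

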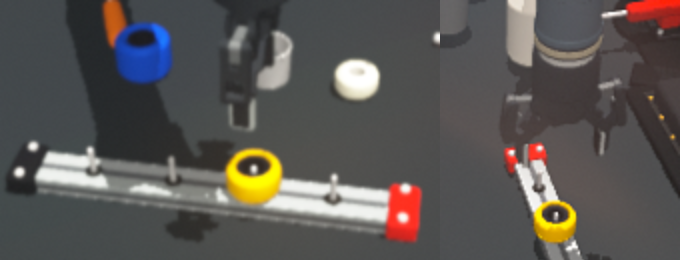

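The yellow wheel is flat on the second pin from the red foot, with the pin visible in its hole; its triangulated centre is (647,29,36). Next is white.

```bash
python3 -m inch '[[[16,-40,0],[0,0,0],1],[[32,-80,0],[0,0,0],1],[[48,-120,0],[0,0,0],1],[[64,-160,0],[0,0,0],1],[[79,-203,10],[0,0,0],1]]' >/dev/null
python3 -m inch '[[[0,0,0],[0,0,0],1]]' >/dev/null; python3 st.py;python3 -c "
from h import *
c=wrist('white',.017,(330,185),70);cv2.imwrite('pics/w2.png',c['color'][...,::-1])"
```

```text
t 8.30 tcp mm [441.3 110.5 117.1] yaw 90.20 tilt [-0.002 -0.002] F [ 1.6 -0.4  0.8] open 85.1 grip 0.0 j [  6  18 -30 122  13  43 -32]
white t 8.30 px [333. 179.] (260, 115, 141, 141) xy mm [450.4 128.7] tcp [441.3 110.5 117.1]
```

View pics/w2.png

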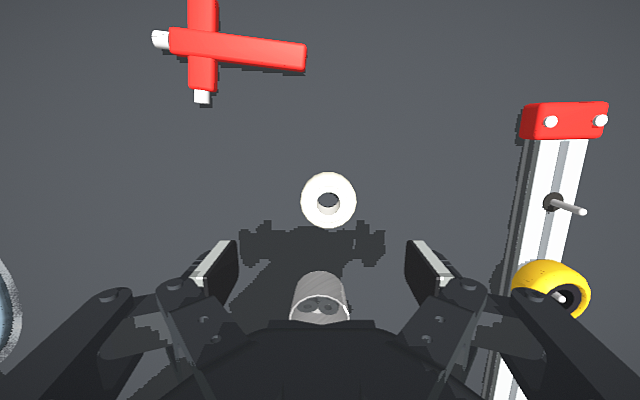

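The wrist view shows the white wheel's ring at (328,200) and the tin behind it at (320,297), clear of the finger columns. This agrees with the fixed cameras (about 445,110).

```bash
python3 -m inch '[[[-1,4,10],[0,0,0],1],[[-1,4,55],[0,0,0],1],[[-1,4,90],[0,0,0],1],[[-1,4,110],[0,0,0],1],[[-1,4,110],[0,0,0],1]]' >/dev/null; python3 st.py
python3 -m inch '[[[0,0,0],[0,0,0],0],[[0,0,0],[0,0,0],0],[[0,0,0],[0,0,0],0],[[0,0,0],[0,0,0],0],[[0,0,0],[0,0,0],0]]' 40 >/dev/null; python3 st.py
```

```text
t 8.97 tcp mm [449.  108.1   5.4] yaw 89.88 tilt [-0.003 -0.001] F [-0.4 -0.4  0.2] open 85.4 grip 0.0 j [  0  29 -23 125  23  30 -41]
t 9.60 tcp mm [449.9 108.7   8.3] yaw 89.93 tilt [0.002 0.   ] F [ 0.1 -0.8  6.2] open 48.2 grip 41.5 j [  0  29 -23 125  23  30 -41]
```

```bash
python3 -m inch '[[[0,0,-20],[0,0,0],0],[[0,0,-60],[0,0,0],0],[[0,0,-100],[0,0,0],0],[[0,25,-110],[0,0,0],0],[[0,60,-110],[0,0,0],0]]' >/dev/null
python3 -m inch '[[[0,40,0],[0,0,0],0],[[0,80,0],[0,0,0],0],[[0,120,0],[0,0,0],0],[[1,137,0],[0,0,0],0],[[1,137,0],[0,0,0],0]]' >/dev/null; python3 st.py;python3 -c "
from h import *
two('white',(646,109,130),20)"
```

```text
t 10.85 tcp mm [646.6 109.3 117. ] yaw 89.89 tilt [0. 0.] F [-0.6 -0.3 -1.4] open 48.0 grip 41.8 j [  5  34 -26  96  18  54 -28]
white [635.8 105.1 117.7] (344, 176, 30, 38) (327, 136, 23, 27)
```

```bash
python3 -m inch '[[[0,0,30],[0,0,0],0],[[0,0,55],[0,0,0],0],[[0,0,72],[0,0,0],0],[[0,0,84],[0,0,0],0],[[0,0,87],[0,0,0],0]]' >/dev/null; python3 st.py
python3 -m inch '[[[0,0,1],[0,0,0],0],[[0,0,1],[0,0,0],0.8],[[0,0,1],[0,0,0],1],[[0,0,1],[0,0,0],1]]' >/dev/null; python3 st.py
python3 -m inch '[[[0,0,-20],[0,0,0],1],[[0,0,-60],[0,0,0],1],[[0,0,-100],[0,0,0],1]]' >/dev/null; python3 st.py
python3 - <<'E'
from h import *
a,b=two('yellow',(648,30,37),25)
A=np.hstack([cv2.resize(a['color'][140:270,190:410],(440,260)),cv2.resize(b['color'][80:280,290:410],(240,400))[:260]])
cv2.imwrite('pics/p4.png',A[...,::-1])
E
```

```text
t 11.57 tcp mm [645.6 109.5  29.7] yaw 89.95 tilt [-0.001 -0.   ] F [-0.3  0.1 -0.7] open 48.0 grip 41.8 j [  3  40 -24  99  21  46 -31]
t 12.07 tcp mm [646.2 109.6  29.6] yaw 89.94 tilt [0.001 0.   ] F [-0.7 -0.3 -0.3] open 85.4 grip 0.0 j [  3  40 -24  99  21  46 -31]
t 12.45 tcp mm [646.1 109.7 131.6] yaw 89.96 tilt [0.001 0.   ] F [ 0.1 -0.1 -0. ] open 85.3 grip 0.0 j [  5  33 -27  95  17  56 -27]
yellow [646.6  29.   35.1] (302, 214, 29, 28) (337, 181, 21, 21)
```

View pics/p4.png

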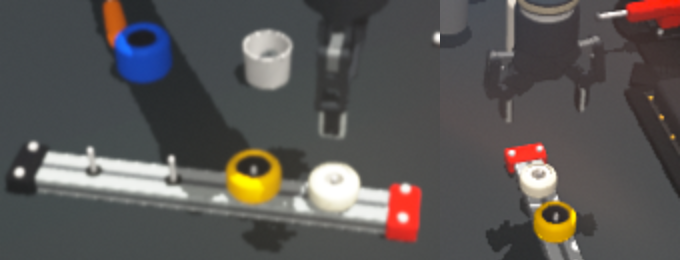

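White is flat on the pin next to the red foot and yellow is undisturbed. Next is green.

```bash
python3 -m inch '[[[45,-35,0],[0,0,0],1],[[90,-70,0],[0,0,0],1],[[135,-105,0],[0,0,0],1],[[180,-140,0],[0,0,0],1],[[225,-176,0],[0,0,0],1]]' >/dev/null
python3 -m inch '[[[23,-19,0],[0,0,0],1],[[23,-19,12],[0,0,0],1],[[23,-19,12],[0,0,0],1]]' >/dev/null; python3 st.py;python3 -c "
from h import *
c=wrist('green',.023)"
```

```text
t 13.55 tcp mm [451.5 356.  116.2] yaw 89.88 tilt [-0.001 -0.002] F [ 0.3 -0.2  0.3] open 85.2 grip 0.0 j [-20  28 -30 107  18  50 -58]
green t 13.55 px [324. 200.] (289, 164, 71, 73) xy mm [452.6 356.2] tcp [451.5 356.  116.2]
```

```bash
python3 -m inch '[[[1,0.5,10],[0,0,0],1],[[1,0.5,50],[0,0,0],1],[[1,0.5,85],[0,0,0],1],[[1,0.5,104],[0,0,0],1],[[1,0.5,104],[0,0,0],1]]' >/dev/null; python3 st.py
python3 -m inch '[[[0,0,0],[0,0,0],0],[[0,0,0],[0,0,0],0],[[0,0,0],[0,0,0],0],[[0,0,0],[0,0,0],0],[[0,0,0],[0,0,0],0]]' 40 >/dev/null; python3 st.py
python3 -m inch '[[[0,0,-20],[0,0,0],0],[[0,0,-60],[0,0,0],0],[[0,0,-100],[0,0,0],0],[[-25,15,-110],[0,0,0],0],[[-60,30,-110],[0,0,0],0]]' >/dev/null; python3 st.py
```

```text
t 14.22 tcp mm [451.4 357.8  11.8] yaw 89.91 tilt [-0.002 -0.002] F [ 1.1 -0.8  0.6] open 85.1 grip 0.0 j [-24  36 -25 110  24  39 -64]
t 14.85 tcp mm [452.7 359.6  15. ] yaw 89.93 tilt [0.003 0.002] F [-0.1 -0.7  6.4] open 58.7 grip 43.4 j [-24  36 -26 110  24  39 -64]
t 15.47 tcp mm [482.4 299.7 126. ] yaw 90.09 tilt [0.004 0.003] F [ 0.2 -0.9 -1.2] open 58.3 grip 43.6 j [-13  27 -30 108  17  50 -51]
```

```bash
python3 -m inch '[[[-45,21,0],[0,0,0],0],[[-90,42,0],[0,0,0],0],[[-135,64,0],[0,0,0],0],[[-180,85,0],[0,0,0],0],[[-225,106,0],[0,0,0],0]]' >/dev/null
python3 -m inch '[[[-45,21,0],[0,0,0],0],[[-90,42,0],[0,0,0],0],[[-128,60.5,0],[0,0,0],0],[[-128,60.5,0],[0,0,0],0]]' >/dev/null; python3 st.py;python3 -c "
from h import *
two('green',(650,-54,134),28)"
```

```text
t 16.60 tcp mm [648.8 -60.1 123.9] yaw 89.51 tilt [ 0.001 -0.002] F [-1.1  0.7 -1.8] open 58.9 grip 43.6 j [ 19  33 -25  96  17  55 -13]
green [648.1 -59.5 126.6] (252, 170, 32, 34) (346, 177, 26, 28)
```

```bash
python3 -m inch '[[[0,0,0],[0,0,0],0],[[0,0,0],[0,0,0],0]]' >/dev/null; python3 st.py;python3 -c "
from h import *
two('green',(650,-54,134),28)"
```

```text
t 16.95 tcp mm [647.5 -52.9 123.6] yaw 90.08 tilt [0. 0.] F [ 0.2 -0.4 -1.1] open 58.4 grip 43.6 j [ 19  33 -25  96  17  55 -13]
green [647.3 -53.5 124.7] (256, 171, 32, 33) (346, 177, 25, 27)
```

```bash
python3 -m inch '[[[0,1.5,30],[0,0,0],0],[[0,1.5,55],[0,0,0],0],[[0,1.5,72],[0,0,0],0],[[0,1.5,84],[0,0,0],0],[[0,1.5,87],[0,0,0],0]]' >/dev/null; python3 st.py
python3 -m inch '[[[0,0,1],[0,0,0],0],[[0,0,1],[0,0,0],0.85],[[0,0,1],[0,0,0],1],[[0,0,1],[0,0,0],1]]' >/dev/null; python3 st.py
python3 -m inch '[[[0,0,-20],[0,0,0],1],[[0,0,-60],[0,0,0],1],[[0,0,-105],[0,0,0],1]]' >/dev/null; python3 st.py;python3 -c "
from h import *
two('green',(649,-54,41),28)"
```

```text
t 17.68 tcp mm [649.2 -54.4  35.7] yaw 89.96 tilt [-0.001 -0.   ] F [ 0.3  0.2 -0.9] open 58.7 grip 43.7 j [ 17  39 -23  99  20  46 -15]
t 18.18 tcp mm [649.6 -54.5  35.7] yaw 89.94 tilt [ 0.001 -0.   ] F [-0.3  0.2  0.3] open 85.4 grip 0.0 j [ 17  39 -23  99  20  46 -15]
t 18.55 tcp mm [649.2 -54.4 142.3] yaw 89.95 tilt [0. 0.] F [0.2 0.4 0.2] open 85.5 grip 0.0 j [ 19  32 -26  95  16  57 -12]
green [648.3 -58.3  40.4] (258, 205, 32, 32) (345, 202, 25, 26)
```

```bash
python3 -m inch '[[[-22,-48,0],[0,0,0],1],[[-45,-96,0],[0,0,0],1],[[-68,-144,0],[0,0,0],1],[[-90.5,-196.5,0],[0,0,0],1],[[-90.5,-196.5,0],[0,0,0],1]]' >/dev/null
python3 -m inch '[[[0,0,0],[0,0,0],1],[[0,0,0],[0,0,0],1]]' >/dev/null; python3 st.py;python3 - <<'E'
from h import *
from workcell import capture
wrist('blue',.027,(320,200),80)
a,b=capture('scene'),capture('side')
A=np.hstack([cv2.resize(a['color'][140:270,190:410],(440,260)),cv2.resize(b['color'][80:280,290:410],(240,400))[100:360]])
cv2.imwrite('pics/p5.png',A[...,::-1])
E
```

```text
t 19.52 tcp mm [ 454.3 -144.1  140.7] yaw 90.04 tilt [0.002 0.   ] F [-0.1  0.3 -0.6] open 85.3 grip 0.0 j [ 36  17 -28 118  11  47   2]
blue t 19.52 px [321. 197.] (285, 159, 73, 75) xy mm [ 453.4 -145.8] tcp [ 454.3 -144.1  140.7]
```

View pics/p5.png

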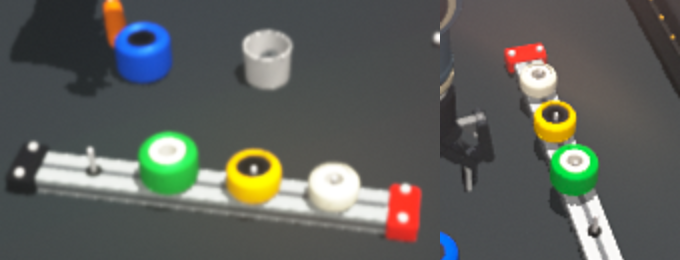

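Green is flat on the third pin, and the fourth is free. The orange screwdriver lies just behind blue, so I'll check that the finger clears it.

```bash
python3 - <<'E'
from h import *;import pickle
D=pickle.load(open('d0.pkl','rb'));b=D['side']
for p in((276,282),(270,278),(278,288),(245,305)):print(np.round(plane(b,p,.015)*1000))
m=cv2.inRange(cv2.cvtColor(b['color'],cv2.COLOR_RGB2HSV),np.array((8,150,80)),np.array((17,255,255)));y,x=np.nonzero(m[260:320,230:290]);
Q=np.array([plane(b,(u+230,v+260),.015)[:2]*1000 for u,v in zip(x,y)]);print(Q.min(0),Q.max(0),Q[Q[:,1].argmax()],Q[Q[:,0].argmax()])
E
```

```text
[ 424. -192.   15.]
[ 412. -179.   15.]
[ 425. -209.   15.]
[ 348. -236.   15.]
[ 345.54885633 -235.05254086] [ 424.51154185 -176.72198443] [ 414.55662048 -176.72198443] [ 424.51154185 -200.67979732]
```

```bash
python3 -m inch '[[[-1,-1,40],[0,0,0],1],[[-1,-1,80],[0,0,0],1],[[-1,-1,105],[0,0,0],1],[[-1,-1,125],[0,0,0],1],[[-1,-1,125],[0,0,0],1]]' >/dev/null; python3 st.py
python3 -m inch '[[[0,0,0],[0,0,0],0],[[0,0,0],[0,0,0],0],[[0,0,0],[0,0,0],0],[[0,0,0],[0,0,0],0],[[0,0,0],[0,0,0],0]]' 50 >/dev/null; python3 st.py
python3 -m inch '[[[0,0,-20],[0,0,0],0],[[0,0,-60],[0,0,0],0],[[0,0,-100],[0,0,0],0],[[0,20,-110],[0,0,0],0],[[0,50,-110],[0,0,0],0]]' >/dev/null
python3 -m inch '[[[0,40,0],[0,0,0],0],[[1,80,0],[0,0,0],0],[[3,120,0],[0,0,0],0],[[5,147,0],[0,0,0],0],[[5,147,0],[0,0,0],0]]' >/dev/null
python3 -m inch '[[[0,0,0],[0,0,0],0],[[0,0,0],[0,0,0],0]]' >/dev/null; python3 st.py; python3 -c "
from h import *
two('blue',(651,-140,135),28)"
```

```text
t 20.30 tcp mm [ 451.1 -145.1   13.8] yaw 90.01 tilt [-0.003  0.001] F [ 0.3  0.5 -0.4] open 85.7 grip 0.0 j [ 31  29 -22 124  21  31  -7]
t 20.93 tcp mm [ 453.  -145.8   16.5] yaw 89.96 tilt [ 0.003 -0.001] F [1.3 1.2 6.5] open 64.6 grip 56.1 j [ 31  29 -22 124  21  31  -7]
t 22.43 tcp mm [ 647.6 -141.5  125.1] yaw 89.91 tilt [-0.001 -0.   ] F [ 0.9  0.6 -2.3] open 64.8 grip 56.4 j [ 26  34 -25  94  17  56  -5]
blue [ 647.9 -139.2  128.9] (211, 161, 37, 39) (354, 200, 30, 33)
```

```bash
python3 -m inch '[[[1,3,30],[0,0,0],0],[[1,3,55],[0,0,0],0],[[1,3,72],[0,0,0],0],[[1,3,84],[0,0,0],0],[[1,3,87],[0,0,0],0]]' >/dev/null; python3 st.py
python3 -m inch '[[[0,0,1],[0,0,0],0],[[0,0,1],[0,0,0],0.9],[[0,0,1],[0,0,0],1],[[0,0,1],[0,0,0],1]]' >/dev/null; python3 st.py
python3 -m inch '[[[0,0,-20],[0,0,0],1],[[0,0,-60],[0,0,0],1],[[0,0,-105],[0,0,0],1],[[-20,-50,-110],[0,0,0],1],[[-40,-100,-110],[0,0,0],1]]' >/dev/null; python3 st.py;python3 - <<'E'
from h import *
a,b=two('blue',(651,-140,45),28);two('green',(649,-56,41),22);two('yellow',(648,30,37),22)
A=np.hstack([cv2.resize(a['color'][140:270,190:410],(440,260)),cv2.resize(b['color'][80:280,250:410],(320,400))[60:320]])
cv2.imwrite('pics/p6.png',A[...,::-1])
E
```

```text
t 23.15 tcp mm [ 651.5 -140.    37.7] yaw 89.94 tilt [-0.001  0.   ] F [ 0.5 -0.1 -2.8] open 64.7 grip 56.4 j [ 24  40 -23  97  20  47  -8]
t 23.65 tcp mm [ 652.2 -140.1   37.8] yaw 89.94 tilt [ 0.001 -0.   ] F [-0.4  0.3  0.1] open 85.2 grip 0.0 j [ 24  40 -23  97  20  47  -8]
t 24.27 tcp mm [ 551.8 -180.1  149.8] yaw 90.01 tilt [ 0.004 -0.001] F [-0.3 -1.2  0.3] open 85.0 grip 0.0 j [ 35  25 -27 105  14  53   1]
blue [ 650.7 -140.1   44.5] (217, 197, 35, 37) (353, 224, 29, 31)
green [647.4 -61.5  36. ] (259, 205, 31, 32) (345, 207, 25, 21)
yellow [663.2  30.3  48.7] (303, 214, 28, 28) (352, 181, 6, 11)
```

View pics/p6.png

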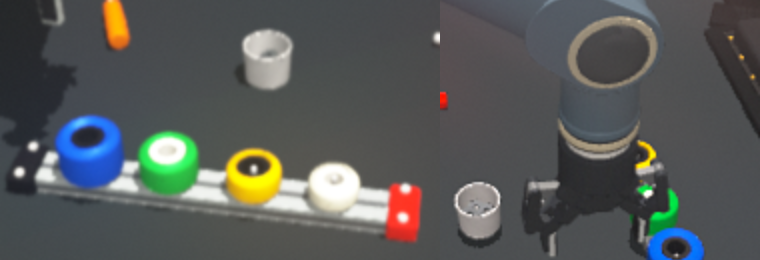

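All four wheels sit flat, in the order white, yellow, green, blue from the red foot. The tin is upright and the gripper is clear, so I'm handing in.

```bash
python3 -m inch '[[[0,0,0],[0,0,0],1],[[0,0,0],[0,0,0],1]]' >/dev/null; python3 -c "
from workcell import close_job
print(close_job())"
```

```text
the job is handed in; nothing more can be done
None
```

Job handed in at about 24.5 s of the 109 s allowed: from the red foot, white, yellow, green and blue each lie flat on their pins, and the tin of bearings is still upright.

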